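Zero the peak-load dial and lift the tested pump shaft out of its cradle

ROBOT

A 6-joint arm with a two-finger parallel gripper is mounted at the origin on a cart in front of the work surface, level with it; the furniture and walls round the work are solid. World frame = base frame: x ahead of the robot, y to its left, z up, the work surface at z = 0. Lengths are in m, angles in rad, forces in N, time in s.
With the tool pointing down it reaches from about 0.375 to 0.925 m from the base axis. Payload 5.7 kg.
Tool frame: the origin (TCP) lies at the very end of the fingers, on their centre line; the grasp point (between the pads) lies 19 mm behind it; z points along the fingers, y is the line along which they close (so a half turn about z gives the same grasp; the last joint's range is limited). The gripper opens to 88 mm and grips with 3 to 60 N. Pads are 20 mm wide; open, the fingers measure 115 mm over their backs; the gripper's body (75 mm by 178 mm) begins 61 mm behind the grasp point.
Start: joints at [-1.24, 0.359, 1.51, -0, 1.272, -0.115], TCP at [0.259, -0.541, 0.223] pointing down, gripper open.
Joint ranges: [-2.97, 2.97], [-1.01, 2.36], [0.21, 2.38], [-0.96, 4.11], [0.2, 2.71], [-2.98, 2.98]. Speed limits (rad/s): [2.39, 2.39, 3.14, 3.14, 3.14, 3.14].

INTERFACE

Orientations are given as a unit quaternion [w, x, y, z].
In Python, from rig import ctrl gives the robot as it stands.
- The arm moves only by the tool servo_tool, never from a script. Its argument "deltas" is a list that holds one entry, the list of rows, each a list of 7 numbers: the turn, a rotation vector about the tool's x, y, z in rad, then the shift along the tool's x, y, z in m, then the finger opening in m, from 0 to 0.0878. A call has 1 to 5 rows; each row shifts and turns the commanded pose from where the row before left it, along the tool's axes as they then stand; what a row does not reach is not made up. A row lasts 1/10 s, in which the tool goes at most 50 mm and 8.59 degrees, less where a joint would pass 70% of its speed; a pose out of reach is approached as far as the arm can. A call with a gripper value outside its range is refused whole. The fingers move at their own pace and stop on an object; "grip_force" is the grip in N (left out, the last holds). Time passes only in rows, so rows that do not move let the fingers close. It gives the time, the measured TCP pose, the force, the opening and the grip force at its end, in the units of the state.
- ctrl.sense(): the state, without advancing time (a new reading comes with each control period).
- ctrl.camera(name): name is "scene" or "top" or "wrist"; returns the picture (400x640x3 uint8, red, green, blue); there is no depth.
- ctrl.camera_model(name): a dict with "fx", "fy", "cx", "cy" (pixels), "distortion" ([k1, k2, p1, p2, k3] as OpenCV has them; the pictures are not rectified), "world_to_cam" (4x4, takes a point from world to camera coordinates). Camera axes: x right, y down, z forward; pixel columns grow to the right and rows downward; lengths in m; the calibration is good to about 2 mm. A picture is of the moment at which its call begins: read the wrist's pose just before it. camera_model takes no time and is no camera call; for the wrist camera it gives the pose at the moment of the call.
- ctrl.close_job(): hands the job in; it is judged then, once.
Trained networks look in the newest picture that a camera, given by its name, has taken for a name from the list of things; names that differ only in an ending like _2 or _b are one class to them, and where a whole thing is asked for, a point or a joint stands for the part that bears it (a point fixed in the world has none). Each returns a list of dicts, best first, with "confidence" (0 to 1); they miss things now and then, are a little off and sometimes report something else, mostly with a low value. They report only what shows in the picture. A call takes as long as a camera call.
- ctrl.find_in(thing, camera): "point" ([column, row] in pixels, amid what is visible of it).
- ctrl.place_of(thing, camera): "point" ([column, row] in pixels: a listed point, or the origin of a listed thing).
The state is a dict: "time": time; "joints": joint angles; "joint_velocities": joint speeds; "joint_efforts": joint torques, N m; "ee_pos": TCP position; "tcp_rot": TCP orientation; "force": force on the tool from outside, world axes, zero at the start; "ft_torque": the same for the moment, N m; "gripper_width": opening from 0.0 (shut) to 1.0 (fully open); "finger_force": force on a finger pad.
Only numpy, scipy, OpenCV 4.12 (cv2) and the standard library are available. Lean on these libraries where they do the work, as an engineer would, in place of code of your own. Each camera call takes 0.05 s, during which the arm holds its last target. There are 200 camera calls.

TASK

The proof-load test of the pump shaft is over. With the shaft still lying in its two vee blocks, turn the knob of the peak-load dial back (counter-clockwise from above) until its pointer is home at the zero stop; then lift the shaft out near its balance point and hold it still and level about 12 cm (a good hand's breadth) above where it lay, over the cradle, so that the vees can be wiped. Finish while still holding the shaft in the air: do not put it down or let go; leave the small things round the cradle where they are.

Things in the scene. Friction and masses are not known exactly. Their poses are not given: they have to be found in the camera images.
- cradle: Fixed grey base plate 112 x 510 x 15 mm with two steel vee blocks. Origin: centre of its underside, on the bench top; z up, y along plate and shaft, turned up to 0.3 rad. Vee blocks at y = +-75 mm, 30 mm thick along y (120 mm clear between), 60 mm wide, 59 mm high above the bench; the shaft in them has its axis 60 mm above the bench.
- dial_unit: Fixed peak-load dial unit: square black housing 88 x 88 x 36 mm with a round white dial face on top, on the base plate at one end of it (+y or -y), 205 mm from the cradle's middle. Origin: centre of its underside, 15 mm above the bench; axes as the cradle's. The dial face is 53 mm above the bench.
- end_block: The fixed plain dark steel block 88 x 88 x 36 mm with four screw heads, without a dial, at the other end of the base plate. Origin: centre of its underside.
- peak_knob (a joint): Angle of the dial's reset knob and pointer, rad: 0 = at the zero stop (bar grip along the cradle's x, pointer to -x, the robot's side), growing clockwise seen from above; starts at 0.7 to 1.4. To zero it, turn counter-clockwise from above until it stops. It stays where it is left (friction 0.03 N m).
- knob_grip (a point): Point on the vertical axis of the reset knob in the middle of the dial, 77 mm above the bench, where to grip. The knob is a black bar 42 mm long, 12 mm wide, from 63 to 88 mm above the bench, on a 28 mm disc. The point turns with the knob: z up, x along the bar with the pointer at -x, y across the bar (the 12 mm way).
- shaft: Loose stepped steel pump shaft, 244 mm long, 0.6 to 0.9 kg, lying in the vees along the cradle's y. Origin: its balance point, on its axis; y along the axis to the thick end (may be rolled about y). Diameters along y: 16 mm from -140 to -110, 22 to -59, 24 to +31, 22 to +86, end collar 36 to +104 mm. The balance point is 14 mm off the middle of the 24 mm part, towards the collar.
- spanner: Bystander, loose: the small open-ended spanner (180 x 45 x 9 mm) lying on the bench beyond the cradle; origin: centre of its underside.
- nut: Bystander, loose: the hexagon nut (27 x 24 x 13 mm) lying on the bench on the robot's side of the cradle; origin: centre of its underside.
- feeler: Bystander, loose: the feeler gauge set (100 x 27 x 16 mm) lying on the bench on the robot's side of the cradle; origin: centre of its underside.
- seal_ring: Bystander, loose: the round black and white seal ring (62 mm across, 20 mm high) lying on the bench beyond the cradle; origin: centre of its underside.

How it is judged:
On the way, in this order (a step that is already met when the one before it is completed fails the run):
1. the dial's knob is back at its zero stop while the shaft lies in the vees (value of joint peak_knob below 0.06 rad and z of shaft in the frame of cradle below 0.064 m and contact force between shaft and cradle above 1 N), for 0.2 s.
2. the shaft is lifted clear of the cradle, level and in the fingers (angle between shaft's own y axis and vertical between 1.4708 and 1.6708 rad and z of shaft in the frame of cradle between 0.12 and 0.24 m and horizontal distance between shaft and cradle below 0.08 m and contact force between the fingers and shaft above 2 N and contact force between shaft and cradle below 0.05 N and contact force between shaft and dial_unit below 0.05 N and contact force between shaft and end_block below 0.05 N), for 0.2 s.
At the end, for the whole second after the job is handed in: Knob within 0.06 rad of zero; shaft in the fingers, level within 0.1 rad, still (0.03 m/s, 0.15 rad/s), balance point 60 to 180 mm above where it lay (120 to 240 mm above the bench) and within 80 mm of the cradle's middle from above, touching neither cradle, dial unit nor end block (all of step 2 and value of joint peak_knob below 0.06 rad and linear speed of shaft below 0.03 m/s and angular speed of shaft below 0.15 rad/s); the arm keeps its last pose, push and grip.
It fails at once if the shaft is lifted before the dial is zeroed (z of shaft in the frame of cradle above 0.08 m and value of joint peak_knob above 0.06 rad).
It fails at once if the spanner is pushed more than 20 mm (distance of spanner from where it was at the start of the episode above 0.02 m).
It fails at once if the nut is pushed more than 20 mm (distance of nut from where it was at the start of the episode above 0.02 m).
It fails at once if the feeler is pushed more than 20 mm (distance of feeler from where it was at the start of the episode above 0.02 m).
It fails at once if the seal ring is pushed more than 20 mm (distance of seal_ring from where it was at the start of the episode above 0.02 m).
It also fails if it takes over 48 s, if anything falls off the work surface, if the arm or the gripper's body presses on something with over 40 N, if the wrist force passes 120 N, or if a joint passes its speed limit or range.

## Working session

There is one attempt and no reset: what is moved stays moved. The work goes in short steps, Python scripts to look and compute and a tool call to move; the robot and the scene stay as the last step left them, time stands still between calls to the robot, and variables do not carry over. Pictures are saved under pics/ and viewed, at most 10 in all, crops included, and the job is handed in when it is done.

Besides the shell and the picture viewer there is one more tool, called after "Emit:" by a JSON object that holds its "op" and its "data". servo_tool: Moves the arm, as the interface text tells. Its arguments: {"type":"object","properties":{"deltas":{"type":"array","items":{"type":"array","items":{"type":"array","items":{"type":"number"}}}},"grip_force":{"type":"number"}},"required":["deltas"]}

```bash
mkdir -p pics; cat > h.py <<'E'
import numpy as np, cv2
from rig import ctrl
from scipy.spatial.transform import Rotation as R
def pix2world(cam,p,z,m=None):
    m=m or ctrl.camera_model(cam)
    K=np.array([[m['fx'],0,m['cx']],[0,m['fy'],m['cy']],[0,0,1]])
    u=cv2.undistortPoints(np.array([[p]],float),K,np.array(m['distortion']))[0,0]
    T=np.array(m['world_to_cam']); c=-T[:3,:3].T@T[:3,3]
    d=T[:3,:3].T@np.array([u[0],u[1],1]); return c+d*(z-c[2])/d[2]
def snap(cam,name):
    im=ctrl.camera(cam); cv2.imwrite('pics/'+name,cv2.cvtColor(im,cv2.COLOR_RGB2BGR)); return im
def rot():
    q=ctrl.sense()['tcp_rot']; return R.from_quat([q[1],q[2],q[3],q[0]])
E
python3 - <<'E'
from h import *
s=ctrl.sense(); print(s)
snap('top','top1.png'); 
for n,z in [('cradle',0),('dial_unit',.015),('end_block',.015),('knob_grip',.077),('shaft',.06),('spanner',0),('nut',0),('feeler',0),('seal_ring',0)]:
    for r in ctrl.place_of(n,'top')[:2]: print(n,np.round(r['point'],1),round(r['confidence'],2),np.round(pix2world('top',r['point'],z),3))
E
```

```text
{'time': 0.0, 'joints': array([-1.24009127e+00,  3.59515847e-01,  1.51139416e+00, -2.26849945e-05,
        1.27247386e+00, -1.15082587e-01]), 'joint_velocities': array([-0.00051605, -0.00075426, -0.00032556,  0.0008605 ,  0.00069225,
       -0.00026281]), 'joint_efforts': array([ 4.53799785e-04, -5.15368223e+01, -2.70726192e+01,  6.75121997e-02,
        3.48771934e-02, -1.38851206e-04]), 'ee_pos': array([ 0.25847955, -0.5407341 ,  0.22181768]), 'tcp_rot': array([-8.89238933e-04,  9.75260716e-01,  2.21055951e-01, -1.07144938e-04]), 'force': array([-0.31091489, -0.36844531, -0.15099822]), 'ft_torque': array([-0.03668439,  0.01676292,  0.06427179]), 'finger_force': 0.0, 'gripper_width': 1.001981158710831}
cradle [313.7 214.7] 0.65 [ 0.563 -0.01   0.   ]
dial_unit [235.  209.9] 0.88 [0.57  0.191 0.015]
end_block [394.6 219.4] 0.76 [ 0.555 -0.218  0.015]
end_block [377.4 171.9] 0.48 [ 0.677 -0.173  0.015]
shaft [303.3 215.4] 0.95 [0.556 0.015 0.06 ]
spanner [293.6 167.4] 0.84 [0.687 0.045 0.   ]
spanner [229.4 204.6] 0.15 [0.585 0.209 0.   ]
nut [321.3 251.8] 0.44 [ 0.468 -0.032  0.   ]
feeler [364.8 257.4] 0.6 [ 0.457 -0.144  0.   ]
seal_ring [376.6 174.8] 0.6 [ 0.672 -0.173  0.   ]
```

View pics/top1.png

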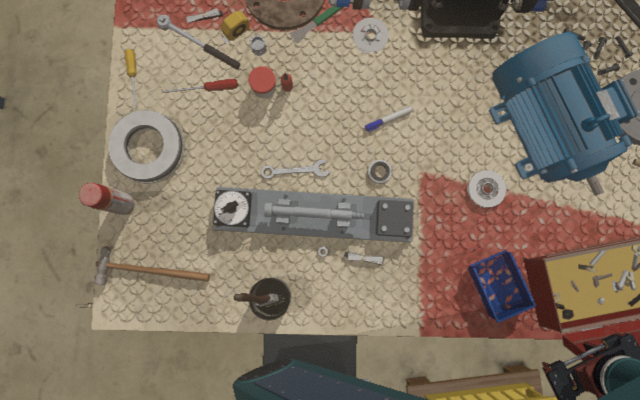

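The top view shows the dial at the +y end of the cradle (px 233,208) and the plain block at (394,219). The shaft's thick end points toward the dial, and the bystanders are at (294,168), (378,172), (322,252) and (364,258). The cradle yaw is about -0.04. I'll move above the dial.

```bash
cat >> h.py <<'E'
def plan(target,yaw,step=.049):
    s=ctrl.sense(); r=rot(); p=np.array(s['ee_pos']); M=r.as_matrix()
    y0=np.arctan2(M[1,0],M[0,0]); dy=(yaw-y0+np.pi)%(2*np.pi)-np.pi
    d=np.array(target)-p; n=int(np.ceil(max(np.linalg.norm(d)/step,abs(dy)/.148,1)))
    for i in range(n):
        y=y0+dy*i/n; c,sn=np.cos(y),np.sin(y)
        v=d/n; print([0,0,round(-dy/n,4)]+[round(x,4) for x in (c*v[0]+sn*v[1], sn*v[0]-c*v[1], -v[2])])
    up=R.from_matrix(np.c_[[np.cos(y0),np.sin(y0),0],[np.sin(y0),-np.cos(y0),0],[0,0,-1]])
    print('pos',p,'yaw',y0,'d',d,'dy',dy,'tiltfix',(r.inv()*up).as_rotvec())
E
python3 -c "
from h import *
plan([.55,.15,.28],1.53)"
```

```text
[0, 0, np.float64(-0.0678), np.float64(0.0351), np.float64(-0.0311), np.float64(-0.0036)]
[0, 0, np.float64(-0.0678), np.float64(0.0371), np.float64(-0.0287), np.float64(-0.0036)]
[0, 0, np.float64(-0.0678), np.float64(0.0389), np.float64(-0.0261), np.float64(-0.0036)]
[0, 0, np.float64(-0.0678), np.float64(0.0406), np.float64(-0.0234), np.float64(-0.0036)]
[0, 0, np.float64(-0.0678), np.float64(0.0421), np.float64(-0.0206), np.float64(-0.0036)]
[0, 0, np.float64(-0.0678), np.float64(0.0434), np.float64(-0.0177), np.float64(-0.0036)]
[0, 0, np.float64(-0.0678), np.float64(0.0445), np.float64(-0.0147), np.float64(-0.0036)]
[0, 0, np.float64(-0.0678), np.float64(0.0454), np.float64(-0.0117), np.float64(-0.0036)]
[0, 0, np.float64(-0.0678), np.float64(0.0461), np.float64(-0.0086), np.float64(-0.0036)]
[0, 0, np.float64(-0.0678), np.float64(0.0466), np.float64(-0.0054), np.float64(-0.0036)]
[0, 0, np.float64(-0.0678), np.float64(0.0468), np.float64(-0.0023), np.float64(-0.0036)]
[0, 0, np.float64(-0.0678), np.float64(0.0469), np.float64(0.0009), np.float64(-0.0036)]
[0, 0, np.float64(-0.0678), np.float64(0.0467), np.float64(0.0041), np.float64(-0.0036)]
[0, 0, np.float64(-0.0678), np.float64(0.0463), np.float64(0.0072), np.float64(-0.0036)]
[0, 0, np.float64(-0.0678), np.float64(0.0457), np.float64(0.0103), np.float64(-0.0036)]
[0, 0, np.float64(-0.0678), np.float64(0.0449), np.float64(0.0134), np.float64(-0.0036)]
pos [ 0.25868282 -0.54132335  0.22257852] yaw 0.44580129809518254 d [0.29131718 0.69132335 0.05742148] dy 1.0841987019048176 tiltfix [-1.73737303e-04 -2.86467275e-05  2.48850257e-09]
```

Emit:
{"op": "servo_tool", "data": {"deltas": [[[0, 0, -0.068, 0.035, -0.031, -0.004, 0.0878], [0, 0, -0.068, 0.037, -0.029, -0.004, 0.0878], [0, 0, -0.068, 0.039, -0.026, -0.004, 0.0878], [0, 0, -0.068, 0.041, -0.023, -0.004, 0.0878], [0, 0, -0.068, 0.042, -0.021, -0.004, 0.0878]]]}}

```text
time: 1.0
ee_pos: [0.3502, -0.3235, 0.243]
tcp_rot: [0.0, 0.923, 0.384, 0.0]
force: [1.2, -0.1, 0.6]
gripper_width: 1.003
finger_force: 0.0
```

Emit:
{"op": "servo_tool", "data": {"deltas": [[[0, 0, -0.068, 0.043, -0.018, -0.004, 0.0878], [0, 0, -0.068, 0.044, -0.015, -0.004, 0.0878], [0, 0, -0.068, 0.045, -0.012, -0.004, 0.0878], [0, 0, -0.068, 0.046, -0.009, -0.004, 0.0878], [0, 0, -0.068, 0.047, -0.005, -0.004, 0.0878]]]}}

```text
time: 1.5
ee_pos: [0.4395, -0.1073, 0.2632]
tcp_rot: [0.0, 0.845, 0.535, 0.0]
force: [0.7, 0.3, -0.5]
gripper_width: 1.002
finger_force: 0.0
```

Emit:
{"op": "servo_tool", "data": {"deltas": [[[0, 0, -0.068, 0.047, -0.002, -0.004, 0.0878], [0, 0, -0.068, 0.047, 0.001, -0.004, 0.0878], [0, 0, -0.068, 0.047, 0.004, -0.004, 0.0878], [0, 0, -0.068, 0.046, 0.007, -0.003, 0.0878], [0, 0, -0.068, 0.046, 0.01, -0.003, 0.0878]]]}}

```text
time: 2.0
ee_pos: [0.5299, 0.1097, 0.2811]
tcp_rot: [0.0, 0.742, 0.67, 0.0]
force: [0.6, -0.8, 0.4]
gripper_width: 0.997
finger_force: 0.0
```

Emit:
{"op": "servo_tool", "data": {"deltas": [[[0, 0, -0.068, 0.045, 0.013, -0.003, 0.0878], [0, 0, 0, 0, 0, 0, 0.0878]]]}}

```text
time: 2.2
ee_pos: [0.549, 0.1561, 0.284]
tcp_rot: [-0.0, 0.718, 0.696, 0.002]
force: [-0.0, -1.0, -0.1]
gripper_width: 0.999
finger_force: 0.0
```

```bash
python3 - <<'E'
from h import *
s=ctrl.sense(); print(s['time'],s['ee_pos'],rot().as_matrix().round(3)[:,0])
m=ctrl.camera_model('wrist'); snap('wrist','w1.png')
for n,z in [('cradle',0),('dial_unit',.015),('knob_grip',.077),('shaft',.06)]:
    for r in ctrl.place_of(n,'wrist')[:2]: print(n,np.round(r['point'],1),round(r['confidence'],2),np.round(pix2world('wrist',r['point'],z,m),4))
E
```

```text
2.2 [0.5490175  0.15609407 0.28404894] [0.031 1.    0.003]
cradle [333.  267.9] 0.74 [ 0.5652 -0.0065  0.    ]
dial_unit [332.  131.1] 0.63 [0.5671 0.1936 0.015 ]
dial_unit [270.9 342.8] 0.31 [ 0.4671 -0.1233  0.015 ]
knob_grip [339.7 134.2] 0.95 [0.5731 0.1967 0.077 ]
shaft [334.1 279.9] 0.57 [0.5645 0.0093 0.06  ]
```

View pics/w1.png

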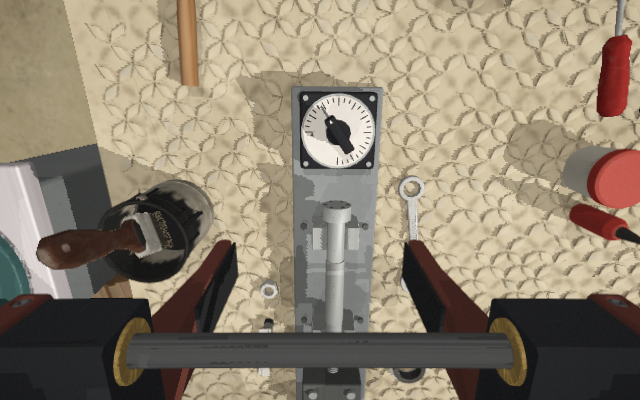

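The wrist picture shows the dial face centred near (338,131), with the knob bar running from (328,117) to (350,153) and the pointer up-left, so θ ≈ 1.0. The shaft's collar is at (337,212). Next I measure the bar and the dial accurately.

```bash
python3 - <<'E'
from h import *
m=ctrl.camera_model('wrist')
im=cv2.imread('pics/w1.png')
g=cv2.cvtColor(im,cv2.COLOR_BGR2GRAY)
# white dial disc
w=np.zeros_like(g); w[85:175,292:384]=(g[85:175,292:384]>150)*255
c=max(cv2.findContours(w,cv2.RETR_EXTERNAL,cv2.CHAIN_APPROX_NONE)[0],key=cv2.contourArea)
h=cv2.convexHull(c); P=np.array([pix2world('wrist',p[0].astype(float),.053,m)[:2] for p in c if cv2.pointPolygonTest(h,tuple(map(float,p[0])),True)<1.5])
A=np.c_[2*P,np.ones(len(P))]; s=np.linalg.lstsq(A,(P**2).sum(1),rcond=None)[0]
print('dial centre',s[:2],'r',np.sqrt(s[2]+s[0]**2+s[1]**2))
# knob
k=np.zeros_like(g); cv2.circle(k,(339,132),27,255,-1); k&=((g<60)*255).astype(np.uint8)
k=cv2.morphologyEx(k,cv2.MORPH_OPEN,np.ones((3,3),np.uint8))
cc=max(cv2.findContours(k,cv2.RETR_EXTERNAL,cv2.CHAIN_APPROX_NONE)[0],key=cv2.contourArea)
Q=np.array([pix2world('wrist',p[0].astype(float),.085,m)[:2] for p in cc]).astype(np.float32)
rr=cv2.minAreaRect(Q*1000); print(rr)
d=cv2.fitLine(Q,cv2.DIST_L2,0,.01,.01).ravel(); print('bar angle',np.arctan2(d[1],d[0]),d[2:])
# plate edges -> yaw from shaft/dial: network points
b=cv2.resize(im[80:180,285:390],None,fx=5,fy=5,interpolation=cv2.INTER_CUBIC); cv2.drawContours(b,[(cc-[285,80])*5],-1,(0,0,255),1); cv2.imwrite('pics/k.png',b)
E
```

```text
dial centre [0.56944605 0.18960672] r 0.0410830551272475
((568.2941284179688, 190.0286407470703), (24.267488479614258, 41.23147964477539), 8.9210786819458)
bar angle -1.020648 [0.5688915  0.19056812]
```

View pics/k.png

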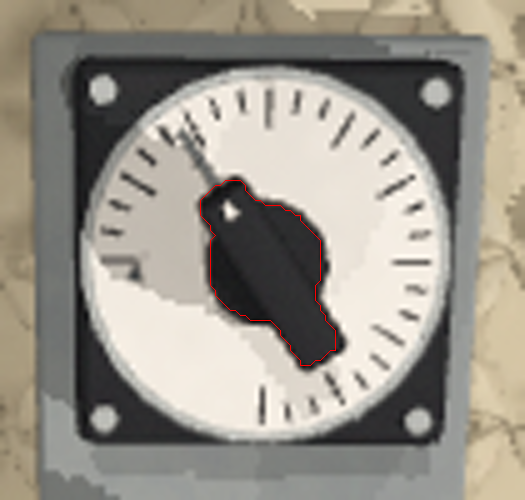

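```bash
python3 -c "
from h import *
np.set_printoptions(precision=4,suppress=True)
plan([.569,.19,.13],2.12)" | sed 's/np.float64//g'
```

```text
[0, 0, (-0.1469), (0.0102), (0.0053), (0.0384)]
[0, 0, (-0.1469), (0.0094), (0.0067), (0.0384)]
[0, 0, (-0.1469), (0.0083), (0.008), (0.0384)]
[0, 0, (-0.1469), (0.007), (0.0091), (0.0384)]
pos [0.5464 0.1499 0.2835] yaw 1.532252338582065 d [ 0.0226  0.0401 -0.1535] dy 0.5877476614179349 tiltfix [-0.0008  0.0005 -0.    ]
```

Emit:
{"op": "servo_tool", "data": {"deltas": [[[0, 0, -0.147, 0.012, 0.006, 0.025, 0.0878], [0, 0, -0.147, 0.011, 0.008, 0.025, 0.0878], [0, 0, -0.147, 0.009, 0.009, 0.025, 0.0878], [0, 0, -0.147, 0.008, 0.01, 0.025, 0.0878], [0, 0, 0, 0, 0, 0, 0.0878]]]}}

```text
time: 2.95
ee_pos: [0.5705, 0.1958, 0.1805]
tcp_rot: [-0.002, 0.488, 0.873, -0.002]
force: [-0.1, -0.3, 0.2]
gripper_width: 1.006
finger_force: 0.0
```

Emit:
{"op": "servo_tool", "data": {"deltas": [[[0, 0, 0, 0, 0, 0, 0.0878], [0, 0, 0, 0, 0, 0, 0.0878]]]}}

```text
time: 3.15
ee_pos: [0.5732, 0.196, 0.1853]
tcp_rot: [0.001, 0.49, 0.872, 0.001]
force: [0.5, 0.2, 0.2]
gripper_width: 0.996
finger_force: 0.0
```

```bash
python3 - <<'E' | sed 's/np.float64//g'
from h import *
np.set_printoptions(precision=4,suppress=True)
m=ctrl.camera_model('wrist'); im=snap('wrist','w2.png')
r=ctrl.place_of('knob_grip','wrist')[0]; print(r,pix2world('wrist',r['point'],.077,m))
np.save('m2.npy',m,allow_pickle=True)
plan([.572,.195,.066],2.12)
E
```

```text
Traceback (most recent call last):
IndexError: list index out of range
```

View pics/w2.png

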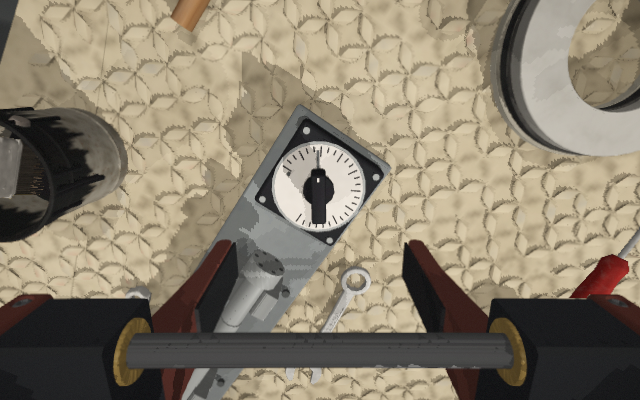

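The dial is centred at (319,187), and the bar runs vertically from (318,168) to (319,223), so it is aligned with the tool's x axis.

```bash
python3 - <<'E' | sed 's/np.float64//g'
from h import *
np.set_printoptions(precision=4,suppress=True)
m=ctrl.camera_model('wrist')
g=cv2.imread('pics/w2.png',0)
x0=245;y0=115
w=np.zeros_like(g); cv2.circle(w,(318,187),52,255,-1); w&=((g>140)*255).astype(np.uint8)
c=max(cv2.findContours(w,cv2.RETR_EXTERNAL,cv2.CHAIN_APPROX_NONE)[0],key=cv2.contourArea)
h=cv2.convexHull(c); P=np.array([pix2world('wrist',p[0].astype(float),.053,m)[:2] for p in h])
A=np.c_[2*P,np.ones(len(P))]; s=np.linalg.lstsq(A,(P**2).sum(1),rcond=None)[0]
print('dial',s[:2],'r',np.sqrt(s[2]+s[0]**2+s[1]**2))
a,b=[pix2world('wrist',p,.088,m) for p in ([317.5,169.],[319.,223.])]; print('bar',(a+b)/2,np.linalg.norm(a-b),np.arctan2(*(a-b)[1::-1]))
pts=[pix2world('wrist',p,.051,m) for p in ([306,131],[376,177],[330,240],[262,199])]; print(np.array(pts),np.mean(pts,0))
e=pts[1]-pts[0]; print('yaws',[np.arctan2(*(v)[1::-1]) for v in (pts[1]-pts[0],pts[2]-pts[3],pts[0]-pts[3],pts[1]-pts[2])])
plan([.572,.195,.066],2.12)
E
```

```text
dial [0.5754 0.1965] r 0.04342159657805694
bar [0.5711 0.1994 0.088 ] 0.04522912219294788 2.144500540366499
[[0.5372 0.2346 0.051 ]
 [0.6117 0.2324 0.051 ]
 [0.609  0.1585 0.051 ]
 [0.5342 0.1609 0.051 ]] [0.573  0.1966 0.051 ]
yaws [(-0.030096804259235752), (-0.03156015335294903), (1.5294092816247211), (1.535541346139653)]
[0, 0, (-0.0003), (-0.0002), (-0.0006), (0.0398)]
[0, 0, (-0.0003), (-0.0002), (-0.0006), (0.0398)]
[0, 0, (-0.0003), (-0.0002), (-0.0006), (0.0398)]
pos [0.5734 0.1964 0.1854] yaw 2.119218704581104 d [-0.0014 -0.0014 -0.1194] dy 0.0007812954188959331 tiltfix [0.0024 0.0009 0.    ]
```

Emit:
{"op": "servo_tool", "data": {"deltas": [[[0, 0, -0.01, 0, 0, 0.04, 0.06], [0, 0, 0, 0, 0, 0.04, 0.05], [0, 0, 0, 0, 0, 0.03, 0.05], [0, 0, 0, 0, 0, 0.009, 0.04], [0, 0, 0, 0, 0, 0, 0.04]]], "grip_force": 15}}

```text
time: 3.75
ee_pos: [0.5722, 0.1966, 0.0644]
tcp_rot: [-0.001, 0.484, 0.875, -0.0]
force: [-0.8, 0.7, -0.0]
gripper_width: 0.585
finger_force: 0.0
```

Emit:
{"op": "servo_tool", "data": {"deltas": [[[0, 0, 0, 0, 0, 0, 0.03], [0, 0, 0, 0, 0, 0, 0.02], [0, 0, 0, 0, 0, 0, 0.005], [0, 0, 0, 0, 0, 0, 0.005], [0, 0, 0, 0, 0, 0, 0.005]]]}}

```text
time: 4.25
ee_pos: [0.5719, 0.1965, 0.0652]
tcp_rot: [-0.0, 0.484, 0.875, -0.001]
force: [1.5, -0.7, 10.4]
gripper_width: 0.138
finger_force: 15.0
```

Emit:
{"op": "servo_tool", "data": {"deltas": [[[0, 0, -0.05, 0, 0, -0.001, 0.005], [0, 0, -0.1, 0, 0, 0, 0.005], [0, 0, -0.1, 0, 0, 0, 0.005], [0, 0, -0.1, 0, 0, 0, 0.005], [0, 0, -0.1, 0, 0, 0, 0.005]]]}}

```text
time: 4.75
ee_pos: [0.5721, 0.1967, 0.0653]
tcp_rot: [-0.0, 0.274, 0.962, -0.0]
force: [-0.0, 0.0, -2.8]
gripper_width: 0.132
finger_force: 15.0
```

Emit:
{"op": "servo_tool", "data": {"deltas": [[[0, 0, -0.1, 0, 0, 0, 0.005], [0, 0, -0.1, 0, 0, 0, 0.005], [0, 0, -0.1, 0, 0, 0, 0.005], [0, 0, -0.1, 0, 0, 0, 0.005], [0, 0, -0.08, 0, 0, 0, 0.005]]]}}

```text
time: 5.25
ee_pos: [0.5722, 0.197, 0.0653]
tcp_rot: [-0.0, 0.038, 0.999, 0.0]
force: [0.7, 1.5, -3.0]
gripper_width: 0.134
finger_force: 15.0
```

```bash
python3 -c "
from h import *
s=ctrl.sense();M=rot().as_matrix();print(s['ee_pos'],np.arctan2(M[1,0],M[0,0]),s['force'],s['ft_torque'],s['gripper_width'])"
```

```text
[0.57218162 0.19698702 0.06530976] 3.0655381733698035 [ 0.73727675  1.46306024 -2.97116054] [ 0.15535283 -0.1900667  -0.01372857] 0.13440088182939
```

Emit:
{"op": "servo_tool", "data": {"deltas": [[[0, 0, -0.03, 0, 0, 0, 0.005], [0, 0, -0.02, 0, 0, 0, 0.005], [0, 0, -0.02, 0, 0, 0, 0.005], [0, 0, -0.02, 0, 0, 0, 0.005], [0, 0, 0, 0, 0, 0, 0.005]]]}}

```text
time: 5.75
ee_pos: [0.5723, 0.197, 0.0654]
tcp_rot: [-0.0, -0.005, 1.0, 0.0]
force: [0.1, 2.0, -7.2]
gripper_width: 0.138
finger_force: 15.4
```

```bash
python3 -c "
from h import *
s=ctrl.sense();M=rot().as_matrix();print(s['ee_pos'],np.arctan2(M[1,0],M[0,0]),s['force'],s['ft_torque'],s['gripper_width'])"
```

```text
[0.57232957 0.19700192 0.06536205] -3.1314767108142787 [ 0.08851092  1.98377354 -7.18584917] [ 0.22589304 -0.13182645 -0.38515275] 0.13764830954029544
```

Emit:
{"op": "servo_tool", "data": {"deltas": [[[0, 0, 0, 0, 0, 0, 0.04], [0, 0, 0, 0, 0, 0, 0.06], [0, 0, 0, 0, 0, -0.02, 0.07], [0, 0, 0, 0, 0, -0.05, 0.0878], [0, 0, 0, 0, 0, -0.05, 0.0878]]]}}

```text
time: 6.25
ee_pos: [0.5721, 0.1967, 0.1867]
tcp_rot: [-0.001, -0.005, 1.0, -0.0]
force: [0.3, 0.5, -0.4]
gripper_width: 0.556
finger_force: 0.0
```

```bash
python3 -c "
from h import *
plan([.566,-.04,.25],1.536)" | sed 's/np.float64//g'
```

```text
[0, 0, (0.1469), (0.0008), (-0.0215), (-0.0058)]
[0, 0, (0.1469), (-0.0024), (-0.0214), (-0.0058)]
[0, 0, (0.1469), (-0.0055), (-0.0208), (-0.0058)]
[0, 0, (0.1469), (-0.0085), (-0.0198), (-0.0058)]
[0, 0, (0.1469), (-0.0113), (-0.0183), (-0.0058)]
[0, 0, (0.1469), (-0.0138), (-0.0165), (-0.0058)]
[0, 0, (0.1469), (-0.0161), (-0.0143), (-0.0058)]
[0, 0, (0.1469), (-0.018), (-0.0118), (-0.0058)]
[0, 0, (0.1469), (-0.0195), (-0.009), (-0.0058)]
[0, 0, (0.1469), (-0.0207), (-0.006), (-0.0058)]
[0, 0, (0.1469), (-0.0213), (-0.003), (-0.0058)]
pos [0.57209004 0.19666694 0.18667627] yaw -3.1313569958396523 d [-0.00609004 -0.23666694  0.06332373] dy -1.6158283113399339 tiltfix [-5.43046714e-04 -1.65815841e-03  4.50228852e-07]
```

Emit:
{"op": "servo_tool", "data": {"deltas": [[[0, 0, 0.147, 0.001, -0.021, -0.006, 0.0878], [0, 0, 0.147, -0.002, -0.021, -0.006, 0.0878], [0, 0, 0.147, -0.006, -0.021, -0.006, 0.0878], [0, 0, 0.147, -0.009, -0.02, -0.006, 0.0878], [0, 0, 0.147, -0.011, -0.018, -0.006, 0.0878]]]}}

```text
time: 6.75
ee_pos: [0.5704, 0.089, 0.2167]
tcp_rot: [0.001, 0.357, 0.934, 0.0]
force: [0.4, 0.5, 0.6]
gripper_width: 0.985
finger_force: 0.0
```

Emit:
{"op": "servo_tool", "data": {"deltas": [[[0, 0, 0.147, -0.014, -0.017, -0.006, 0.0878], [0, 0, 0.147, -0.016, -0.014, -0.006, 0.0878], [0, 0, 0.147, -0.018, -0.012, -0.006, 0.0878], [0, 0, 0.147, -0.02, -0.009, -0.006, 0.0878], [0, 0, 0.147, -0.021, -0.006, -0.006, 0.0878]]]}}

```text
time: 7.25
ee_pos: [0.5675, -0.0197, 0.2467]
tcp_rot: [0.001, 0.669, 0.743, 0.0]
force: [0.5, 0.2, 0.9]
gripper_width: 0.998
finger_force: 0.0
```

Emit:
{"op": "servo_tool", "data": {"deltas": [[[0, 0, 0.147, -0.021, -0.003, -0.006, 0.0878], [0, 0, 0, 0, 0, 0, 0.0878], [0, 0, 0, 0, 0, 0, 0.0878], [0, 0, 0, 0, 0, 0, 0.0878], [0, 0, 0, 0, 0, 0, 0.0878]]]}}

```text
time: 7.75
ee_pos: [0.5664, -0.0389, 0.2514]
tcp_rot: [-0.0, 0.719, 0.695, -0.0]
force: [0.8, -0.4, -0.4]
gripper_width: 1.003
finger_force: 0.0
```

```bash
python3 - <<'E' | sed 's/np.float64//g'
from h import *
np.set_printoptions(precision=4,suppress=True)
m=ctrl.camera_model('wrist'); im=snap('wrist','w3.png')
for n,z in [('knob_grip',.077),('shaft',.06),('cradle',0)]:
    for r in ctrl.place_of(n,'wrist')[:1]: print(n,r,pix2world('wrist',r['point'],z,m))
print(ctrl.sense()['ee_pos'],ctrl.sense()['joint_velocities'])
E
```

```text
shaft {'point': [314.4, 131.4], 'confidence': 0.61} [0.5632 0.0067 0.06  ]
cradle {'point': [315.0, 134.8], 'confidence': 0.67} [ 0.5627 -0.0038  0.    ]
[ 0.5665 -0.0393  0.2515] [-0.003   0.0001 -0.0023 -0.0002  0.0008  0.0039]
```

View pics/w3.png

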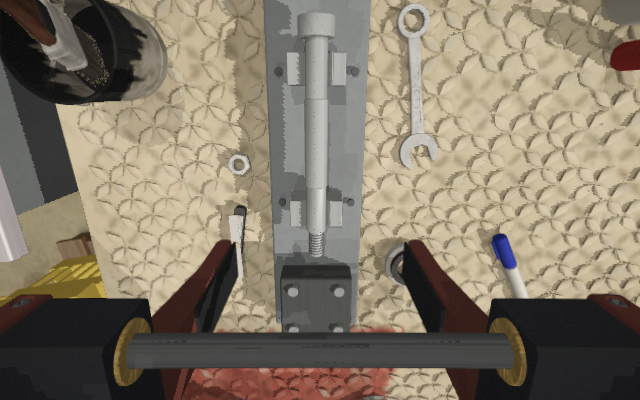

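The shaft is seen from above. The collar spans rows 13–37, the 24 mm part rows 97–188, and the thin end is at row 256, all near column 316. The dial is out of view, so I'll check it with the top camera.

```bash
python3 - <<'E' | sed 's/np.float64//g'
from h import *
np.set_printoptions(precision=4,suppress=True)
m=ctrl.camera_model('wrist')
u=np.array([.035,.9994,0])
for p,o in ([316.5,37],.086),([316.5,97.5],.031),([316.5,188],-.059),([317,256],-.140):
    w=pix2world('wrist',p,.065,m); print(w,'bal',w-o*u)
im=ctrl.camera('top'); print(ctrl.sense()['time'])
c=cv2.cvtColor(im[180:240,205:265],cv2.COLOR_RGB2BGR)
cv2.imwrite('pics/t2.png',cv2.resize(c,None,fx=8,fy=8,interpolation=cv2.INTER_CUBIC))
E
```

```text
[0.5689 0.0932 0.065 ] bal [0.5659 0.0073 0.065 ]
[0.5669 0.0395 0.065 ] bal [0.5658 0.0085 0.065 ]
[ 0.5634 -0.0526  0.065 ] bal [0.5655 0.0063 0.065 ]
[ 0.561  -0.1329  0.065 ] bal [0.5659 0.007  0.065 ]
8.0
```

View pics/t2.png

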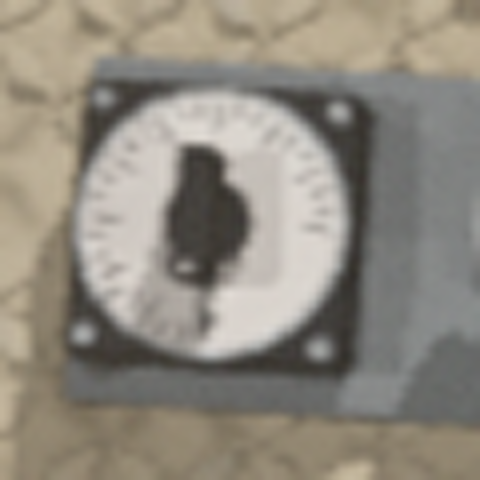

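The bar now lies along the cradle's x with the white pointer mark toward -x (crop 187,268), and it hit the stop with 0.39 N m, so the dial is zeroed. Next is the shaft, with its balance point at (0.566, 0.007).

Emit:
{"op": "servo_tool", "data": {"deltas": [[[0, 0, 0, 0.0235, -0.001, 0.03, 0.06], [0, 0, 0, 0.0235, -0.0013, 0.04, 0.06], [0, 0, 0, 0, 0, 0.04, 0.06], [0, 0, 0, 0, 0, 0.03, 0.06], [0, 0, 0, 0, 0, 0, 0.06]]], "grip_force": 50}}

```text
time: 8.5
ee_pos: [0.5625, 0.0079, 0.1078]
tcp_rot: [-0.003, 0.719, 0.695, -0.003]
force: [-0.9, 0.9, 0.1]
gripper_width: 0.682
finger_force: 0.0
```

Emit:
{"op": "servo_tool", "data": {"deltas": [[[0, 0, 0, 0, 0, 0.04, 0.06], [0, 0, 0, 0, 0, 0.025, 0.06], [0, 0, 0, 0, 0, 0.005, 0.06], [0, 0, 0, 0, 0, 0, 0.06], [0, 0, 0, 0, 0, 0, 0.06]]]}}

```text
time: 9.0
ee_pos: [0.5676, 0.007, 0.0435]
tcp_rot: [0.001, 0.72, 0.694, 0.001]
force: [-0.7, -0.1, 0.8]
gripper_width: 0.684
finger_force: 0.0
```

Emit:
{"op": "servo_tool", "data": {"deltas": [[[0, 0, 0, 0, 0, 0.002, 0.04], [0, 0, 0, 0, 0, 0, 0.03], [0, 0, 0, 0, 0, 0, 0.015], [0, 0, 0, 0, 0, 0, 0.015], [0, 0, 0, 0, 0, 0, 0.015]]]}}

```text
time: 9.5
ee_pos: [0.564, 0.0074, 0.0396]
tcp_rot: [-0.001, 0.72, 0.694, -0.001]
force: [-4.2, -0.7, 10.3]
gripper_width: 0.267
finger_force: 16.9
```

Emit:
{"op": "servo_tool", "data": {"deltas": [[[0, 0, 0, 0, 0, 0, 0.015], [0, 0, 0, 0, 0, 0, 0.015], [0, 0, 0, 0, 0, 0, 0.015]]]}}

```text
time: 9.8
ee_pos: [0.5641, 0.0074, 0.0396]
tcp_rot: [-0.001, 0.72, 0.694, -0.001]
force: [-4.6, 0.2, 5.7]
gripper_width: 0.263
finger_force: 50.0
```

Emit:
{"op": "servo_tool", "data": {"deltas": [[[0, 0, 0, 0, 0, -0.003, 0.015], [0, 0, 0, 0, 0, -0.006, 0.015], [0, 0, 0, 0, 0, -0.01, 0.015], [0, 0, 0, 0, 0, -0.012, 0.015], [0, 0, 0, 0, 0, -0.012, 0.015]]]}}

```text
time: 10.3
ee_pos: [0.5661, 0.0072, 0.0837]
tcp_rot: [0.0, 0.72, 0.694, 0.0]
force: [-0.2, 1.3, -7.4]
gripper_width: 0.262
finger_force: 50.0
```

Emit:
{"op": "servo_tool", "data": {"deltas": [[[0, 0, 0, 0, 0, -0.015, 0.015], [0, 0, 0, 0, 0, -0.015, 0.015], [0, 0, 0, 0, 0, -0.015, 0.015], [0, 0, 0, 0, 0, -0.015, 0.015], [0, 0, 0, 0, 0, -0.01, 0.015]]]}}

```text
time: 10.8
ee_pos: [0.5665, 0.0072, 0.1547]
tcp_rot: [0.001, 0.72, 0.694, 0.001]
force: [-0.1, -0.5, -8.5]
gripper_width: 0.262
finger_force: 50.0
```

Emit:
{"op": "servo_tool", "data": {"deltas": [[[0, 0, 0, 0, 0, -0.006, 0.015], [0, 0, 0, 0, 0, -0.003, 0.015], [0, 0, 0, 0, 0, 0, 0.015], [0, 0, 0, 0, 0, 0, 0.015], [0, 0, 0, 0, 0, 0, 0.015]]]}}

```text
time: 11.3
ee_pos: [0.5655, 0.0073, 0.1609]
tcp_rot: [-0.001, 0.72, 0.694, -0.0]
force: [-0.3, 0.3, -8.5]
gripper_width: 0.264
finger_force: 50.0
```

Emit:
{"op": "servo_tool", "data": {"deltas": [[[0, 0, 0, 0, 0, 0, 0.015], [0, 0, 0, 0, 0, 0, 0.015], [0, 0, 0, 0, 0, 0, 0.015], [0, 0, 0, 0, 0, 0, 0.015], [0, 0, 0, 0, 0, 0, 0.015]]]}}

```text
time: 11.8
ee_pos: [0.566, 0.0072, 0.1617]
tcp_rot: [-0.0, 0.72, 0.694, 0.0]
force: [0.4, -0.3, -8.1]
gripper_width: 0.265
finger_force: 50.0
```

```bash
python3 - <<'E'
from h import *
s=ctrl.sense(); print({k:np.round(s[k],3) for k in ('time','ee_pos','force','ft_torque','gripper_width','finger_force','joint_velocities')})
a=snap('scene','s.png')
b=snap('wrist','w4.png')
cv2.imwrite('pics/both.png',cv2.cvtColor(np.vstack([cv2.resize(a,(480,300)),cv2.resize(b,(480,300))]),cv2.COLOR_RGB2BGR))
E
```

```text
{'time': np.float64(11.8), 'ee_pos': array([0.566, 0.007, 0.162]), 'force': array([ 0.429, -0.27 , -8.075]), 'ft_torque': array([-0.024, -0.018,  0.058]), 'gripper_width': np.float64(0.265), 'finger_force': np.float64(49.995), 'joint_velocities': array([-0.   , -0.002,  0.   , -0.001,  0.001,  0.002])}
```

View pics/both.png

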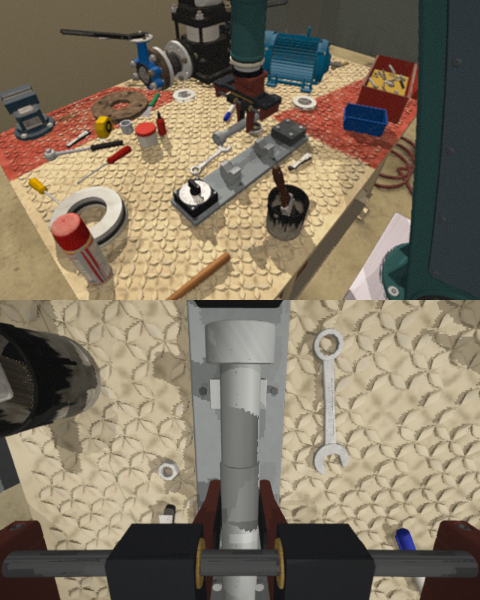

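The shaft is in the fingers above the cradle and the bystanders haven't moved. I'll check the level from the collar's apparent width (cols 205–275, half scale), then hand in.

```bash
python3 - <<'E'
from h import *
m=ctrl.camera_model('wrist')
g=cv2.imread('pics/w4.png',0)
for z in (.17,.18,.19):  # collar silhouette at its axis height: width should be 36 mm, 22 mm neck too
    f=lambda c0,c1,r: np.linalg.norm(pix2world('wrist',[c0,r],z,m)-pix2world('wrist',[c1,r],z,m))*1000
    print(z,round(f(205*4/3,275*4/3,55),1),round(f(220*4/3,258*4/3,150),1),pix2world('wrist',[320,83],z,m)[:2]-np.array([.5690,.0932]))
E
```

```text
0.17 39.0 23.0 [0.00101515 0.00152017]
0.18 36.5 21.5 [0.00099178 0.00128625]
0.19 33.9 20.0 [0.0009684  0.00105234]
```

```bash
python3 -c "
from rig import ctrl
print(ctrl.close_job())"
```

```text
the job is handed in; nothing more can be done
None
```

I turned the dial back to its zero stop, then lifted the shaft level and still about 12 cm above the vees, and handed the job in with it in the gripper; no verdict came back.

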